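# Release the latched channel key on the ring-light console

## Task

The mains is off and no lamp shows which of the four channel keys on the microscope's light console was left latched down, and all four must be up before it is switched on. With a fingertip tap all four keys lightly one after the other from left to right (left as the robot sees it), so lightly that none of them latches or lets go, and then press the one that is down so that it springs up, leaving all four up. Touch only: pick nothing up, and leave the dimmer knob and the things lying around undisturbed.

Things in the scene. Friction and masses are not known exactly. Their poses are not given: they have to be found in the camera images.
- console: white desktop control box, 190 mm deep (x), 300 mm wide (y), fixed to the table, deck 58 mm above it. Origin on the table under its centre, z up; -x is its front, +y left as the robot sees it. Four identical keys in a black bezel (2 mm above the deck) form a row along y at x = -45 mm. Behind, at x = +45 mm: the mains rocker (left) and the dimmer knob (y = -85 mm, 44 mm high)
- key1: first key, the leftmost: white cap 24 mm (x) by 22 mm (y), at console y = +60 mm, 40 mm from key to key. Origin at the centre of its top face. Top 68 mm above the table when up, 64.5 mm when latched; exactly one of the four starts latched, which one varies. 7 mm of travel
- key2: second key from the left: white cap 24 mm (x) by 22 mm (y), at console y = +20 mm, 40 mm from key to key. Origin at the centre of its top face. Push-push key like the other three: pushed in to more than 5.5 mm below the up height and let go, an up key stays latched and a latched one springs up; let go before 5 mm it goes back to where it was
- key3: third key from the left: white cap 24 mm (x) by 22 mm (y), at console y = -20 mm, 40 mm from key to key. Origin at the centre of its top face. Springs, as on the other three: an up key starts to move at about 1.6 N, a latched one at about 3.3 N; 5.5 mm in takes about 4.5 N, the end of travel (7 mm) about 5 N, beyond which it is hard
- key4: fourth key, the rightmost: white cap 24 mm (x) by 22 mm (y), at console y = -60 mm, 40 mm from key to key. Origin at the centre of its top face. Like the other three
- dimmer_mark (a point): point on the black bar-shaped dimmer knob on the console's deck (bar 32 mm long, 14 mm wide), 16 mm from its axis; shows its turn, to be left as it is
- loupe: black cylindrical loupe with aluminium rim, 33 mm diameter, 38 mm high, standing on the deck to the right of key4, its centre about 58 mm from that of key4. Origin at its underside
- bridge: violin bridge of pale maple, 41 by 34 by 5 mm, lying on the deck behind the keys. Origin at its underside
- jar: closed glass jar with steel cap, 48 mm diameter, 62 mm high, standing on the table to the right of the console. Origin at its underside
- screwdriver: screwdriver with black handle, 160 mm long, lying on the table to the left of the console. Origin at its underside
- brush: flat brush, 170 mm long, lying on the table in front of the console. Origin at its underside
- tape: roll of paper tape, 60 mm diameter, 18 mm high, lying on the table to the right of the console. Origin at its underside
- tuning_peg: dark wooden violin tuning peg, 75 mm long, lying on the table behind the console. Origin at its underside

How it is judged:
By the outcome, as a careful person would: the job done as asked, in the order asked, and still so for the second after the job is handed in, with the robot touching nothing.
It also fails if it takes over 45 s, if anything falls off the work surface, if the arm or the gripper's body presses on something with over 40 N, if the wrist force passes 120 N, or if a joint passes its speed limit or range.

## Robot

A 6-joint arm with a two-finger parallel gripper is mounted at the origin on the work surface. World frame = base frame: x ahead of the robot, y to its left, z up, the work surface at z = 0. Lengths are in mm, angles in rad, forces in N, time in s.
With the tool pointing down it reaches from about 425 to 950 mm from the base axis. Payload 3.5 kg.
Tool frame: the origin (TCP) lies midway between the tips of the shut fingers; the grasp point (between the pads) lies 19 mm behind it; z points along the fingers, y is the direction in which the jaws open and shut (so a half turn about z gives the same grasp; the last joint's range is limited). The gripper opens to 85 mm and grips with 20 to 120 N. Pads are 22 mm wide; open, the fingers measure 114 mm over their backs; the gripper's body (76 mm by 85 mm) begins 54 mm behind the grasp point. The pads swing forward as they close: fully open they stand 13 mm farther back than shut.
Start: joints at [0.969, 0.286, 1.577, -0, 1.279, -0.15], TCP at [294.658, 607.275, 231.325] pointing down, gripper open.
Joint ranges: [-2.77, 2.77], [-0.9, 2.22], [0.21, 2.48], [-1.53, 4.67], [0.24, 2.81], [-2.84, 2.84]. Speed limits (rad/s): [2.79, 2.79, 3.14, 3.14, 3.14, 3.14].

## Interface

Orientations are given as a unit quaternion [x, y, z, w].
In Python, from rig import readout, snapshot, manip gives the robot as it stands.
- The arm moves only by the tool step_arm, never from a script. Its argument "steps" is a list of rows, each a list of 7 numbers: the shift along the world's x, y, z in mm, then the turn, a rotation vector about the world's x, y, z in rad, then the gripper command: -1 is fully open, 1 is shut, values between are in proportion. A call has 1 to 20 rows; each row shifts and turns the commanded pose from where the row before left it; what a row does not reach is not made up. A row lasts 1/12 s, in which the tool goes at most 41.7 mm and 7.16 degrees, less where a joint would pass 70% of its speed; a pose out of reach is approached as far as the arm can. A call with a gripper value outside its range is refused whole. The fingers move at their own pace and stop on an object; "newtons" is the grip in N (left out, the last holds). Time passes only in rows, so rows that do not move let the fingers close. It gives the time, the measured TCP pose, the force and the opening at its end, in the units of the state.
- readout.get_state(): the state, without advancing time (a new reading comes with each control period).
- snapshot(name): name is "scene" or "top" or "wrist"; returns a dict with "pixels" (384x512x3 uint8, red, green, blue), "camera_matrix" (3x3 intrinsics, pixels), "k1" (the pictures are not rectified: a ray, as slopes to the right and down, at radius r is drawn at 1 + k1 r^2 times it, then the intrinsics apply), "R" (3x3) and "t" (3): a world point X has camera coordinates R X + t; the wrist camera has in their place "T_tool_cam" (4x4, takes a point from camera to tool coordinates, whose origin is the TCP and whose axes are the flange's). Camera axes: x right, y down, z forward; pixel columns grow to the right and rows downward; lengths in mm; the calibration is good to about 2 mm. A picture is of the moment at which its call begins: read the wrist's pose just before it. There is no depth.
- manip.sign_off(): hands the job in, once; it reports no verdict.
The state is a dict: "time_s": time; "q": joint angles; "qd": joint speeds; "effort": joint torques, N m; "eef_pos": TCP position; "tool_rot": TCP orientation; "contact_force": force on the tool from outside, world axes, zero at the start; "torque": the same for the moment, N m; "grip_width": finger opening in mm.
Only numpy, scipy, OpenCV 4.12 (cv2) and the standard library are available. Lean on these libraries where they do the work, as an engineer would, in place of code of your own. Each camera call takes 0.05 s, during which the arm holds its last target. There are 200 camera calls.

## Working session

There is one attempt and no reset: what is moved stays moved. The work goes in short steps, Python scripts to look and compute and a tool call to move; the robot and the scene stay as the last step left them, time stands still between calls to the robot, and variables do not carry over. Pictures are saved under pics/ and viewed, about 8 in all and at most 12, crops included, and the job is handed in when it is done.

Besides the shell and the picture viewer there is one more tool, called after "Request:" by a JSON object that holds its "name" and its "arguments", one argument or row to a line. step_arm: Moves the arm, as the interface text tells. Its arguments: {"type":"object","properties":{"steps":{"type":"array","items":{"type":"array","items":{"type":"number"}}},"newtons":{"type":"number"}},"required":["steps"]}

```bash
mkdir -p pics; ls; cat > h.py <<'E'
import numpy as np, cv2
from rig import readout, snapshot, manip
def save(s,n,crop=None,k=1):
    p=s["pixels"][:,:,::-1]
    if crop: a,b,c,d=crop; p=p[b:d,a:c]
    cv2.imwrite(f"pics/{n}.png",cv2.resize(p,None,fx=k,fy=k,interpolation=cv2.INTER_CUBIC))
E
python3 - <<'E'
from h import *
import pickle
print(readout.get_state())
for n in("top","scene"):
    s=snapshot(n); pickle.dump(s,open(n+".pkl","wb")); save(s,n,k=1.5)
    print(n,s["camera_matrix"],s["k1"],s["R"],s["t"])
E
```

```text
pics
{'time_s': 0.0, 'q': array([ 9.69051439e-01,  2.87174427e-01,  1.57818763e+00,  3.58748614e-05,
        1.27856189e+00, -1.50017539e-01]), 'qd': array([ 0.00116709,  0.00140454, -0.00188957,  0.00129893, -0.00023717,
        0.00045644]), 'effort': array([-4.26019342e-04, -4.05980015e+01, -2.92628378e+01, -1.26351761e-04,
        5.71697048e-03,  4.25025945e-06]), 'eef_pos': array([294.25476254, 606.76259336, 229.9355606 ]), 'tool_rot': array([ 2.23953087e-01,  9.74599228e-01, -1.07796343e-03, -4.43872197e-04]), 'contact_force': array([-0.10339328,  0.07312558, -0.18877854]), 'torque': array([ 0.0297281 , -0.06400329, -0.00702635]), 'grip_width': 85.46788514616757}
top [[360.42508504   0.         255.54932696]
 [  0.         360.42508504 184.01493172]
 [  0.           0.           1.        ]] -0.08829701244148831 [[-0.02887635 -0.99958023  0.0023514 ]
 [-0.99804045  0.02870107 -0.05560138]
 [ 0.05551056 -0.00395236 -0.99845028]] [ 36.23601309 563.77245559 933.73455882]
scene [[380.88454006   0.         254.67909254]
 [  0.         380.88454006 189.20680427]
 [  0.           0.           1.        ]] 0.041173466078295015 [[-0.76030015  0.64955272 -0.00499338]
 [ 0.55733059  0.64836722 -0.51865456]
 [-0.33365594 -0.3971161  -0.85496931]] [ 388.02146407 -276.71494053 1037.916624  ]
```

View pics/top.png

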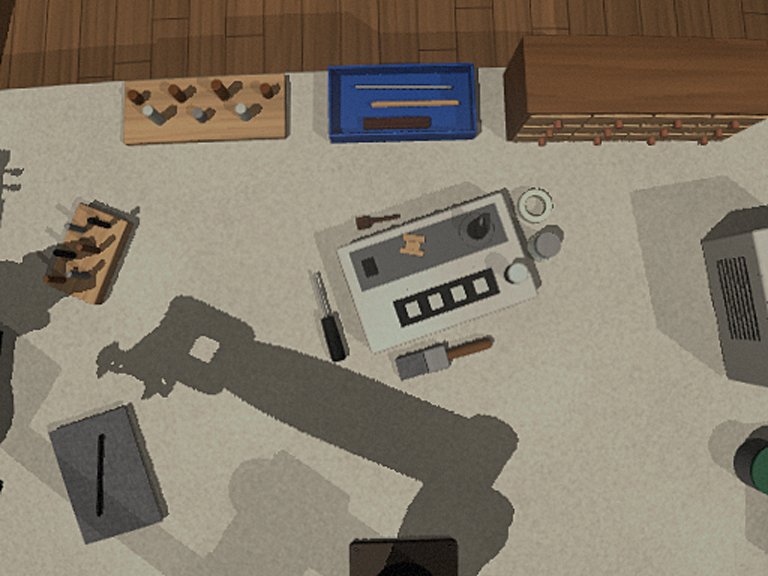

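View pics/scene.png

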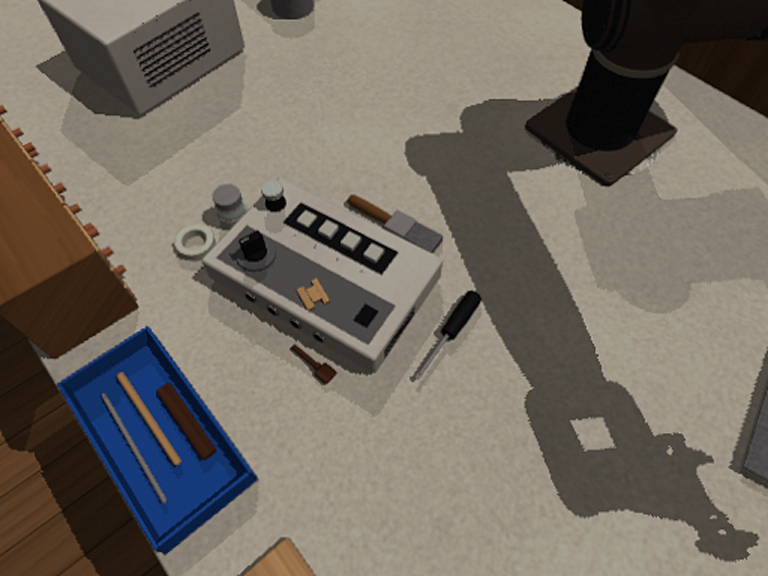

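The pictures show the console yawed: in the top view (1.5x) the keys are at about (412,308), (435,301), (459,294) and (482,287). The loupe is at (516,272), the knob at (480,228) and the bridge at (412,244). I'll refine the keys by blob centroids.

```bash
cat >> h.py <<'E'
def ray(s,uv,R=None,t=None):
    K=s["camera_matrix"]; d=np.array([s["k1"],0,0,0,0.])
    # drawn = x*(1+k1 r^2): OpenCV model
    p=cv2.undistortPoints(np.array([[uv]],float),K,d)[0,0]
    R=s["R"] if R is None else R; t=s["t"] if t is None else t
    return -R.T@t, R.T@np.array([p[0],p[1],1])
def onz(s,uv,z,**k):
    c,d=ray(s,uv,**k); return c+d*(z-c[2])/d[2]
E
python3 - <<'E'
from h import *
import pickle
for n,pts in(("top",[(412,308),(435,301),(459,294),(482,287)]),("scene",[(375,253),(352,241),(328,229),(306,218)])):
    s=pickle.load(open(n+".pkl","rb")); g=cv2.cvtColor(s["pixels"],cv2.COLOR_RGB2GRAY)
    P=[]
    for x,y in pts:
        x=round(x/1.5);y=round(y/1.5)
        w=np.clip(g[y-8:y+9,x-8:x+9].astype(float)-110,0,60)
        m=(w>0).astype(np.uint8); nl,l=cv2.connectedComponents(m); w*=(l==l[8,8])
        Y,X=np.mgrid[y-8:y+9,x-8:x+9]; uv=((w*X).sum()/w.sum(),(w*Y).sum()/w.sum())
        P.append(onz(s,uv,68)); print(n,np.round(uv,2),l[8,8],int((w>0).sum()),P[-1].round(1))
    P=np.array(P); d=P[0]-P[3]; print("spacing",np.linalg.norm(np.diff(P,axis=0),axis=1).round(1),"yaw",np.arctan2(-d[0],d[1]), "mid",P.mean(0))
s=pickle.load(open("top.pkl","rb"))
for n,u,z in(("loupe",(516,272),96),("knob",(480,228),102),("bridge",(412,244),63)): print(n,onz(s,(u[0]/1.5,u[1]/1.5),z).round(0))
E
```

```text
top [274.92 205.8 ] 2 84 [506.2 -26.3  68. ]
top [290.09 200.56] 2 84 [518.  -64.4  68. ]
top [305.3  195.22] 2 82 [ 530.2 -102.8   68. ]
top [320.08 190.03] 1 84 [ 542.  -140.3   68. ]
spacing [39.9 40.2 39.3] yaw 0.3049851239145064 mid [524.10387119 -83.46114321  68.        ]
scene [248.77 167.41] 2 81 [505.  -25.4  68. ]
scene [233.48 159.42] 2 80 [516.7 -63.4  68. ]
scene [218.46 151.68] 2 76 [ 528.7 -101.4   68. ]
scene [204.   145.04] 3 72 [ 541.9 -137.1   68. ]
spacing [39.7 39.9 38.1] yaw 0.3194463356064503 mid [523.09108013 -81.80755808  68.        ]
loupe [ 560. -194.   96.]
knob [ 633. -138.  102.]
bridge [614. -29.  63.]
```

Request:
{"name": "step_arm", "arguments": {
  "steps": [
    [12.4, -37.2, 0, 0, 0, -0.048, 1],
    [12.4, -37.2, 0, 0, 0, -0.048, 1],
    [12.4, -37.2, 0, 0, 0, -0.048, 1],
    [12.4, -37.2, 0, 0, 0, -0.048, 1],
    [12.4, -37.2, 0, 0, 0, -0.048, 1],
    [12.4, -37.2, 0, 0, 0, -0.048, 1],
    [12.4, -37.2, 0, 0, 0, -0.048, 1],
    [12.4, -37.2, 0, 0, 0, -0.048, 1],
    [12.4, -37.2, 0, 0, 0, -0.048, 1],
    [12.4, -37.2, 0, 0, 0, -0.048, 1],
    [12.4, -37.2, 0, 0, 0, -0.048, 1],
    [12.4, -37.2, 0, 0, 0, -0.048, 1],
    [12.4, -37.2, 0, 0, 0, -0.048, 1],
    [12.4, -37.2, 0, 0, 0, -0.048, 1],
    [12.4, -37.2, 0, 0, 0, -0.048, 1],
    [12.4, -37.2, 0, 0, 0, -0.048, 1],
    [12.4, -37.2, 0, 0, 0, -0.048, 1],
    [0, 0, 0, 0, 0, 0, 1],
    [0, 0, 0, 0, 0, 0, 1]
  ],
  "newtons": 30
}}

```text
time_s: 1.68
eef_pos: [505.5, -26.9, 230.8]
tool_rot: [0.594, 0.805, -0.0, -0.001]
contact_force: [0.2, -0.2, -0.7]
grip_width: 0.3
```

Request:
{"name": "step_arm", "arguments": {
  "steps": [
    [0, 0.5, -30, 0, 0, 0, 1],
    [0, 0, -30, 0, 0, 0, 1],
    [0, 0, -30, 0, 0, 0, 1],
    [0, 0, -30, 0, 0, 0, 1],
    [0, 0, -20, 0, 0, 0, 1],
    [0, 0, -10, 0, 0, 0, 1],
    [0, 0, 0, 0, 0, 0, 1],
    [0, 0, 0, 0, 0, 0, 1],
    [0, 0, 0, 0, 0, 0, 1]
  ]
}}

```text
time_s: 2.43
eef_pos: [506.7, -24.4, 83.1]
tool_rot: [0.592, 0.806, 0.001, 0.001]
contact_force: [0.7, -0.1, 0.7]
grip_width: -0.0
```

```bash
python3 - <<'E'
from h import *
import pickle
st=readout.get_state(); print(st["eef_pos"],st["tool_rot"],st["contact_force"])
s=snapshot("wrist"); pickle.dump((st,s),open("w.pkl","wb")); save(s,"w1",k=1.5); print(s["T_tool_cam"])
E
```

```text
[506.71241898 -24.42676018  83.07676589] [5.91945877e-01 8.05976228e-01 6.12888091e-04 1.42217621e-03] [ 0.66468435 -0.09098919  0.65185422]
[[-1.00495295e-03 -9.54137416e-01 -2.99367302e-01  7.46950808e+01]
 [ 9.99999158e-01 -1.20451904e-03  4.82098694e-04 -1.31939965e-01]
 [-8.20582018e-04 -2.99366565e-01  9.54137824e-01 -1.43386671e+02]
 [ 0.00000000e+00  0.00000000e+00  0.00000000e+00  1.00000000e+00]]
```

View pics/w1.png

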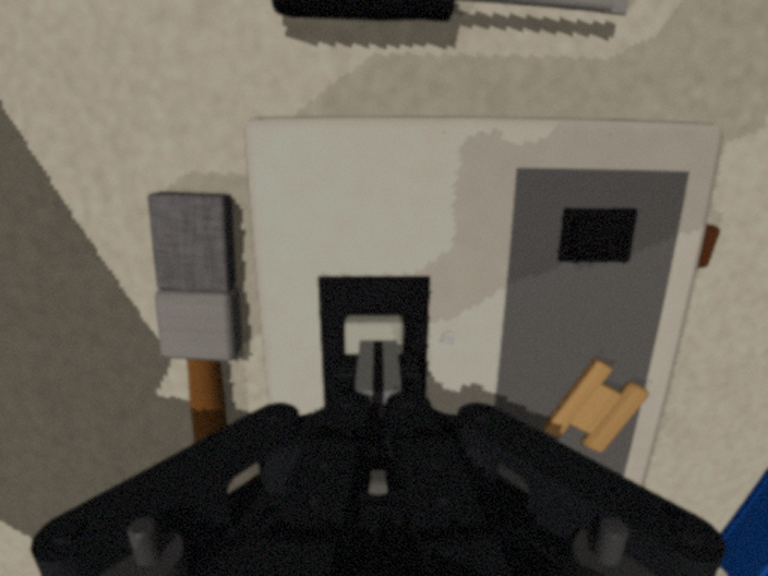

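The wrist view has the shut fingertips at (378,345) over key 1, whose left-end edge runs from (345,316) to (404,316). I'll check the key's position from that edge.

```bash
python3 - <<'E'
from h import *
import pickle
from scipy.spatial.transform import Rotation as Ro
st,s=pickle.load(open("w.pkl","rb"))
T=np.eye(4);T[:3,:3]=Ro.from_quat(st["tool_rot"]).as_matrix();T[:3,3]=st["eef_pos"]
C=np.linalg.inv(T@s["T_tool_cam"])
u=np.array([.305,-.952,0])
for z in (64.5,68):
  a,b=[onz(s,np.array(p)/1.5,z,R=C[:3,:3],t=C[:3,3]) for p in((345,316),(404,316))]
  print(z,a,b,np.linalg.norm(a-b),"centre",(a+b)/2+11*u)
E
```

```text
64.5 [491.40467389 -19.98686963  64.5       ] [514.4170183  -12.83035031  64.5       ] 24.099455681524944 centre [506.2658461  -26.88060997  64.5       ]
68 [491.24033289 -18.54025402  68.        ] [513.75502197 -11.53849859  68.        ] 23.578290936606646 centre [505.85267743 -25.5113763   68.        ]
```

Request:
{"name": "step_arm", "arguments": {
  "steps": [
    [-0.5, -1, -5, 0, 0, 0, 1],
    [0, 0, -5, 0, 0, 0, 1],
    [0, 0, 0, 0, 0, 0, 1],
    [0, 0, 0, 0, 0, 0, 1]
  ]
}}

```text
time_s: 2.82
eef_pos: [504.7, -25.6, 71.0]
tool_rot: [0.592, 0.806, -0.0, -0.0]
contact_force: [-0.6, 0.0, 0.9]
grip_width: -0.3
```

Request:
{"name": "step_arm", "arguments": {
  "steps": [
    [0, 0, 0, 0, 0, 0, 1]
  ]
}}

```text
time_s: 2.9
eef_pos: [504.9, -25.7, 71.3]
tool_rot: [0.592, 0.806, -0.0, -0.0]
contact_force: [0.1, -0.4, -0.8]
grip_width: 0.0
```

Request:
{"name": "step_arm", "arguments": {
  "steps": [
    [0, 0, -1, 0, 0, 0, 1],
    [0, 0, 0, 0, 0, 0, 1]
  ]
}}

```text
time_s: 3.07
eef_pos: [505.0, -25.7, 70.3]
tool_rot: [0.592, 0.806, -0.0, -0.0]
contact_force: [0.1, 0.3, 0.3]
grip_width: 0.0
```

Request:
{"name": "step_arm", "arguments": {
  "steps": [
    [0, 0, -1, 0, 0, 0, 1],
    [0, 0, 0, 0, 0, 0, 1]
  ]
}}

```text
time_s: 3.23
eef_pos: [504.9, -25.6, 69.2]
tool_rot: [0.592, 0.806, -0.0, -0.0]
contact_force: [0.2, -0.0, 0.1]
grip_width: -0.1
```

Request:
{"name": "step_arm", "arguments": {
  "steps": [
    [0, 0, -1, 0, 0, 0, 1],
    [0, 0, 0, 0, 0, 0, 1]
  ]
}}

```text
time_s: 3.4
eef_pos: [504.9, -25.6, 68.2]
tool_rot: [0.592, 0.806, -0.0, -0.0]
contact_force: [-0.1, -0.3, 0.4]
grip_width: -0.1
```

Request:
{"name": "step_arm", "arguments": {
  "steps": [
    [0, 0, -1, 0, 0, 0, 1],
    [0, 0, 0, 0, 0, 0, 1]
  ]
}}

```text
time_s: 3.57
eef_pos: [504.9, -25.6, 67.4]
tool_rot: [0.592, 0.806, -0.0, -0.0]
contact_force: [-1.6, 0.2, 2.6]
grip_width: 0.1
```

Request:
{"name": "step_arm", "arguments": {
  "steps": [
    [0, 0, -0.7, 0, 0, 0, 1],
    [0, 0, 0, 0, 0, 0, 1]
  ]
}}

```text
time_s: 3.73
eef_pos: [505.0, -25.6, 66.8]
tool_rot: [0.592, 0.806, -0.0, -0.0]
contact_force: [-1.8, -0.4, 2.7]
grip_width: -0.1
```

Request:
{"name": "step_arm", "arguments": {
  "steps": [
    [0, 0, 0, 0, 0, 0, 1]
  ]
}}

```text
time_s: 3.82
eef_pos: [504.9, -25.6, 66.8]
tool_rot: [0.592, 0.806, -0.0, -0.0]
contact_force: [-1.1, 0.2, 2.9]
grip_width: 0.2
```

Key 1 met at 68 mm and gave way: it's up. Now key 2.

Request:
{"name": "step_arm", "arguments": {
  "steps": [
    [0, 0, 4, 0, 0, 0, 1],
    [0, 0, 5, 0, 0, 0, 1],
    [4.5, -12.5, 0, 0, 0, 0, 1],
    [4, -13, 0, 0, 0, 0, 1],
    [4, -12.5, 0, 0, 0, 0, 1],
    [0, 0, -4, 0, 0, 0, 1],
    [0, 0, -3, 0, 0, 0, 1],
    [0, 0, 0, 0, 0, 0, 1],
    [0, 0, 0, 0, 0, 0, 1]
  ]
}}

```text
time_s: 4.57
eef_pos: [517.1, -63.7, 68.2]
tool_rot: [0.592, 0.806, -0.0, -0.0]
contact_force: [-0.9, -0.3, 0.9]
grip_width: 0.3
```

Request:
{"name": "step_arm", "arguments": {
  "steps": [
    [0, 0, -1, 0, 0, 0, 1],
    [0, 0, 0, 0, 0, 0, 1]
  ]
}}

```text
time_s: 4.73
eef_pos: [517.2, -63.4, 67.6]
tool_rot: [0.592, 0.806, -0.0, -0.0]
contact_force: [-1.3, -1.4, 0.3]
grip_width: -0.0
```

Request:
{"name": "step_arm", "arguments": {
  "steps": [
    [0, 0, -0.8, 0, 0, 0, 1],
    [0, 0, 0, 0, 0, 0, 1]
  ]
}}

```text
time_s: 4.9
eef_pos: [517.2, -63.4, 66.9]
tool_rot: [0.592, 0.806, -0.0, -0.0]
contact_force: [-0.5, 0.4, 2.7]
grip_width: -0.3
```

Request:
{"name": "step_arm", "arguments": {
  "steps": [
    [0, 0, 0, 0, 0, 0, 1]
  ]
}}

```text
time_s: 4.98
eef_pos: [517.2, -63.4, 66.9]
tool_rot: [0.592, 0.806, -0.0, -0.0]
contact_force: [-2.0, -0.3, 2.4]
grip_width: 0.0
```

Key 2 is up too (2.5 N at 66.9). Key 3.

Request:
{"name": "step_arm", "arguments": {
  "steps": [
    [0, 0, 4, 0, 0, 0, 1],
    [0, 0, 5, 0, 0, 0, 1],
    [4.5, -12.5, 0, 0, 0, 0, 1],
    [4, -13, 0, 0, 0, 0, 1],
    [4, -12.5, 0, 0, 0, 0, 1],
    [0, 0, -4, 0, 0, 0, 1],
    [0, 0, -3, 0, 0, 0, 1],
    [0, 0, 0, 0, 0, 0, 1],
    [0, 0, 0, 0, 0, 0, 1]
  ]
}}

```text
time_s: 5.73
eef_pos: [529.6, -101.5, 68.3]
tool_rot: [0.592, 0.806, -0.0, -0.001]
contact_force: [-0.1, -0.2, -0.2]
grip_width: -0.2
```

Request:
{"name": "step_arm", "arguments": {
  "steps": [
    [0, 0, -1, 0, 0, 0, 1],
    [0, 0, 0, 0, 0, 0, 1]
  ]
}}

```text
time_s: 5.9
eef_pos: [529.6, -101.3, 67.7]
tool_rot: [0.592, 0.806, -0.0, -0.0]
contact_force: [-1.2, -0.5, 1.6]
grip_width: 0.2
```

Request:
{"name": "step_arm", "arguments": {
  "steps": [
    [0, 0, -0.8, 0, 0, 0, 1],
    [0, 0, 0, 0, 0, 0, 1]
  ]
}}

```text
time_s: 6.07
eef_pos: [529.7, -101.3, 67.5]
tool_rot: [0.592, 0.806, -0.0, -0.0]
contact_force: [-3.3, 0.7, 4.2]
grip_width: 0.2
```

Request:
{"name": "step_arm", "arguments": {
  "steps": [
    [0, 0, 0, 0, 0, 0, 1]
  ]
}}

```text
time_s: 6.15
eef_pos: [529.7, -101.3, 67.5]
tool_rot: [0.592, 0.806, -0.0, -0.0]
contact_force: [-2.6, -0.6, 5.1]
grip_width: 0.0
```

Key 3 is oddly stiff at 67.5 mm: 5 N, which fits neither an up nor a latched key. I'll lift off and look before pressing further.

Request:
{"name": "step_arm", "arguments": {
  "steps": [
    [0, 0, 4, 0, 0, 0, 1],
    [0, 0, 10, 0, 0, 0, 1],
    [0, 0, 10, 0, 0, 0, 1],
    [0, 0, 0, 0, 0, 0, 1],
    [0, 0, 0, 0, 0, 0, 1]
  ]
}}

```text
time_s: 6.57
eef_pos: [530.9, -101.9, 92.4]
tool_rot: [0.592, 0.806, 0.0, 0.001]
contact_force: [-0.6, -0.5, 0.9]
grip_width: -0.0
```

```bash
python3 - <<'E'
from h import *
st=readout.get_state(); print(st["eef_pos"],st["contact_force"])
a=snapshot("wrist")["pixels"][170:384,150:350]; b=snapshot("scene")["pixels"][90:240,130:310]
f=lambda p:cv2.resize(p,(400,560),interpolation=cv2.INTER_CUBIC)
cv2.imwrite("pics/c2.png",np.hstack([cv2.resize(a,(390,417),interpolation=cv2.INTER_CUBIC),cv2.resize(b,(400,417),interpolation=cv2.INTER_CUBIC)])[:,:,::-1])
E
```

```text
[ 530.92493014 -101.93093635   92.4081472 ] [-0.62407634 -0.53976342  0.90116614]
```

View pics/c2.png

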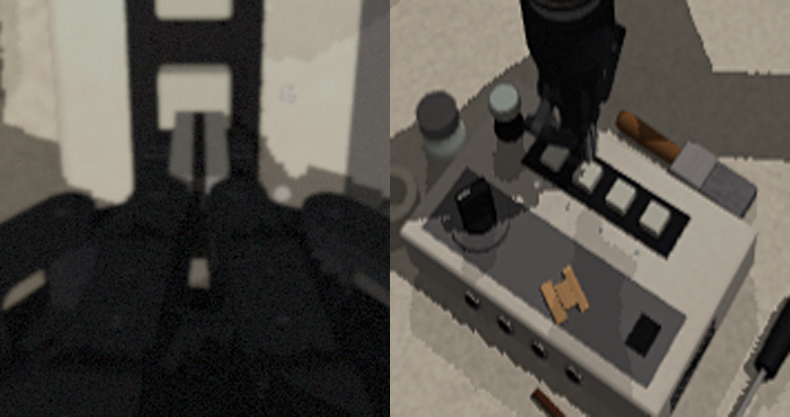

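Nothing visible is in the way: the tip is over the key 3 cap and the loupe and knob are clear. I'll tap key 3 again gently; that keeps the left-to-right order.

Request:
{"name": "step_arm", "arguments": {
  "steps": [
    [0, 0, -10, 0, 0, 0, 1],
    [0, 0, -9, 0, 0, 0, 1],
    [0, 0, -3, 0, 0, 0, 1],
    [0, 0, 0, 0, 0, 0, 1],
    [0, 0, 0, 0, 0, 0, 1],
    [0, 0, 0, 0, 0, 0, 1]
  ]
}}

```text
time_s: 7.17
eef_pos: [529.8, -101.6, 68.7]
tool_rot: [0.592, 0.806, -0.0, -0.0]
contact_force: [-0.1, 0.8, -0.6]
grip_width: -0.0
```

Request:
{"name": "step_arm", "arguments": {
  "steps": [
    [0, 0, -1, 0, 0, 0, 1],
    [0, 0, 0, 0, 0, 0, 1],
    [0, 0, 0, 0, 0, 0, 1]
  ]
}}

```text
time_s: 7.42
eef_pos: [530.1, -101.7, 68.1]
tool_rot: [0.592, 0.806, 0.0, 0.0]
contact_force: [-0.1, -0.0, -0.2]
grip_width: 0.1
```

Request:
{"name": "step_arm", "arguments": {
  "steps": [
    [0, 0, -0.5, 0, 0, 0, 1],
    [0, 0, 0, 0, 0, 0, 1],
    [0, 0, 0, 0, 0, 0, 1]
  ]
}}

```text
time_s: 7.67
eef_pos: [530.1, -101.7, 67.8]
tool_rot: [0.592, 0.806, 0.0, 0.0]
contact_force: [-0.2, -0.2, 1.5]
grip_width: 0.1
```

Request:
{"name": "step_arm", "arguments": {
  "steps": [
    [0, 0, -0.5, 0, 0, 0, 1],
    [0, 0, 0, 0, 0, 0, 1],
    [0, 0, 0, 0, 0, 0, 1]
  ]
}}

```text
time_s: 7.92
eef_pos: [530.1, -101.7, 67.5]
tool_rot: [0.592, 0.806, -0.0, 0.0]
contact_force: [-2.0, 0.1, 4.2]
grip_width: -0.0
```

Request:
{"name": "step_arm", "arguments": {
  "steps": [
    [0, 0, 0, 0, 0, 0, 1],
    [0, 0, 0, 0, 0, 0, 1]
  ]
}}

```text
time_s: 8.08
eef_pos: [530.1, -101.7, 67.5]
tool_rot: [0.592, 0.806, 0.0, 0.0]
contact_force: [-1.7, -0.1, 5.4]
grip_width: 0.2
```

```bash
cat >> h.py <<'E'
def avg(n=8):
    A=[]
    for i in range(n):
        s=readout.get_state(); A.append(np.r_[s["eef_pos"],s["contact_force"],s["torque"]*1000,s["effort"]]); snapshot("top")
    A=np.array(A); print("mean pos|F|M(Nmm)|eff",A.mean(0).round(2).tolist()); print("sd",A.std(0).round(2).tolist()); return s
E
python3 -c "
from h import *; s=avg(); print(s['time_s'],s['q'])"
```

```text
mean pos|F|M(Nmm)|eff [530.09, -101.67, 67.45, -1.9, 0.65, 5.22, 121.16, 308.44, 0.0, -0.15, -29.19, -22.96, 0.02, -0.5, -0.0]
sd [0.01, 0.01, 0.01, 0.54, 0.46, 0.35, 35.27, 18.68, 27.54, 0.0, 0.0, 0.0, 0.0, 0.0, 0.0]
8.4333 [-3.77533452e-01  1.89529444e-01  2.02170057e+00 -2.17444777e-06
  9.30213489e-01 -6.80531398e-01]
```

Key 3 is confirmed as stiff. The force and moment place the contact at the fingertip, at the up height (67.9 mm), but at about 5 N it doesn't move. It can't be latched at 64.5 mm, so I go on to key 4 in order.

Request:
{"name": "step_arm", "arguments": {
  "steps": [
    [0, 0, 4, 0, 0, 0, 1],
    [0, 0, 5, 0, 0, 0, 1],
    [4.5, -12.5, 0, 0, 0, 0, 1],
    [4, -13, 0, 0, 0, 0, 1],
    [4, -12.5, 0, 0, 0, 0, 1],
    [0, 0, -4, 0, 0, 0, 1],
    [0, 0, -3, 0, 0, 0, 1],
    [0, 0, 0, 0, 0, 0, 1],
    [0, 0, 0, 0, 0, 0, 1],
    [0, 0, 0, 0, 0, 0, 1]
  ]
}}

```text
time_s: 9.32
eef_pos: [542.1, -139.2, 68.6]
tool_rot: [0.592, 0.806, -0.0, -0.0]
contact_force: [-1.0, 0.4, 0.5]
grip_width: -0.0
```

Request:
{"name": "step_arm", "arguments": {
  "steps": [
    [0, 0, -1, 0, 0, 0, 1],
    [0, 0, 0, 0, 0, 0, 1],
    [0, 0, 0, 0, 0, 0, 1]
  ]
}}

```text
time_s: 9.57
eef_pos: [542.4, -139.4, 68.1]
tool_rot: [0.592, 0.806, 0.0, 0.0]
contact_force: [0.3, -0.4, 0.1]
grip_width: 0.2
```

Request:
{"name": "step_arm", "arguments": {
  "steps": [
    [0, 0, -0.7, 0, 0, 0, 1],
    [0, 0, 0, 0, 0, 0, 1],
    [0, 0, 0, 0, 0, 0, 1]
  ]
}}

```text
time_s: 9.82
eef_pos: [542.5, -139.6, 67.4]
tool_rot: [0.592, 0.806, 0.0, 0.0]
contact_force: [-0.2, -0.9, 0.2]
grip_width: -0.1
```

Request:
{"name": "step_arm", "arguments": {
  "steps": [
    [0, 0, 0, 0, 0, 0, 1]
  ]
}}

```text
time_s: 9.9
eef_pos: [542.5, -139.6, 67.4]
tool_rot: [0.592, 0.806, 0.0, 0.0]
contact_force: [0.5, 0.3, -0.2]
grip_width: -0.0
```

No contact at 67.4, so key 4 is lower. I continue down gently to touch it.

Request:
{"name": "step_arm", "arguments": {
  "steps": [
    [0, 0, -1, 0, 0, 0, 1],
    [0, 0, 0, 0, 0, 0, 1],
    [0, 0, 0, 0, 0, 0, 1]
  ]
}}

```text
time_s: 10.15
eef_pos: [542.4, -139.6, 66.2]
tool_rot: [0.592, 0.806, -0.0, -0.0]
contact_force: [-0.6, 0.6, -0.2]
grip_width: -0.1
```

Request:
{"name": "step_arm", "arguments": {
  "steps": [
    [0, 0, -1, 0, 0, 0, 1],
    [0, 0, 0, 0, 0, 0, 1],
    [0, 0, 0, 0, 0, 0, 1]
  ]
}}

```text
time_s: 10.4
eef_pos: [542.4, -139.6, 65.2]
tool_rot: [0.592, 0.806, -0.0, -0.0]
contact_force: [-0.2, -0.0, 0.7]
grip_width: -0.1
```

Request:
{"name": "step_arm", "arguments": {
  "steps": [
    [0, 0, -0.7, 0, 0, 0, 1],
    [0, 0, 0, 0, 0, 0, 1],
    [0, 0, 0, 0, 0, 0, 1]
  ]
}}

```text
time_s: 10.65
eef_pos: [542.5, -139.7, 64.7]
tool_rot: [0.592, 0.806, 0.0, 0.0]
contact_force: [-0.4, -0.1, 0.8]
grip_width: 0.0
```

Request:
{"name": "step_arm", "arguments": {
  "steps": [
    [0, 0, -0.3, 0, 0, 0, 1],
    [0, 0, 0, 0, 0, 0, 1],
    [0, 0, 0, 0, 0, 0, 1]
  ]
}}

```text
time_s: 10.9
eef_pos: [542.6, -139.7, 64.6]
tool_rot: [0.592, 0.806, 0.0, 0.0]
contact_force: [-0.2, 0.8, 2.7]
grip_width: -0.1
```

Request:
{"name": "step_arm", "arguments": {
  "steps": [
    [0, 0, 0, 0, 0, 0, 1]
  ]
}}

```text
time_s: 10.98
eef_pos: [542.6, -139.7, 64.6]
tool_rot: [0.592, 0.806, 0.0, 0.0]
contact_force: [-1.1, 0.1, 2.3]
grip_width: 0.1
```

Key 4 is at 64.6 mm, holding 2.5 N: it's the latched one. I lift clear, then press it past 5.5 mm and release.

Request:
{"name": "step_arm", "arguments": {
  "steps": [
    [0, 0, 3, 0, 0, 0, 1],
    [0, 0, 3, 0, 0, 0, 1],
    [0, 0, 0, 0, 0, 0, 1],
    [0, 0, 0, 0, 0, 0, 1],
    [0, 0, 0, 0, 0, 0, 1]
  ]
}}

```text
time_s: 11.4
eef_pos: [542.4, -139.6, 70.2]
tool_rot: [0.592, 0.806, -0.0, -0.0]
contact_force: [0.1, -0.6, 0.1]
grip_width: 0.0
```

Request:
{"name": "step_arm", "arguments": {
  "steps": [
    [0, 0, -3, 0, 0, 0, 1],
    [0, 0, -2, 0, 0, 0, 1],
    [0, 0, -1, 0, 0, 0, 1],
    [0, 0, -1, 0, 0, 0, 1],
    [0, 0, -1, 0, 0, 0, 1],
    [0, 0, -1.2, 0, 0, 0, 1],
    [0, 0, 0, 0, 0, 0, 1],
    [0, 0, 0, 0, 0, 0, 1]
  ]
}}

```text
time_s: 12.07
eef_pos: [542.3, -139.5, 61.3]
tool_rot: [0.592, 0.806, -0.0, -0.0]
contact_force: [-2.1, 1.0, 5.1]
grip_width: 0.1
```

Request:
{"name": "step_arm", "arguments": {
  "steps": [
    [0, 0, 0, 0, 0, 0, 1]
  ]
}}

```text
time_s: 12.15
eef_pos: [542.3, -139.6, 61.3]
tool_rot: [0.592, 0.806, -0.0, -0.0]
contact_force: [-2.1, 1.5, 4.6]
grip_width: -0.4
```

Pressed 6.7 mm in at about 4.9 N. I release it and re-touch lightly to check.

Request:
{"name": "step_arm", "arguments": {
  "steps": [
    [0, 0, 2, 0, 0, 0, 1],
    [0, 0, 3, 0, 0, 0, 1],
    [0, 0, 5, 0, 0, 0, 1],
    [0, 0, 0, 0, 0, 0, 1],
    [0, 0, 0, 0, 0, 0, 1],
    [0, 0, 0, 0, 0, 0, 1],
    [0, 0, -2, 0, 0, 0, 1],
    [0, 0, 0, 0, 0, 0, 1],
    [0, 0, 0, 0, 0, 0, 1]
  ]
}}

```text
time_s: 12.9
eef_pos: [542.1, -139.5, 68.6]
tool_rot: [0.592, 0.806, -0.0, -0.0]
contact_force: [0.1, -0.9, -0.8]
grip_width: 0.1
```

Request:
{"name": "step_arm", "arguments": {
  "steps": [
    [0, 0, -1, 0, 0, 0, 1],
    [0, 0, -0.8, 0, 0, 0, 1],
    [0, 0, 0, 0, 0, 0, 1],
    [0, 0, 0, 0, 0, 0, 1],
    [0, 0, 0, 0, 0, 0, 1]
  ]
}}

```text
time_s: 13.32
eef_pos: [542.5, -139.6, 67.6]
tool_rot: [0.592, 0.806, -0.0, 0.0]
contact_force: [-1.2, -0.2, 2.5]
grip_width: -0.0
```

```bash
python3 -c "
from h import *; s=avg(6); print(s['time_s'])"
```

```text
mean pos|F|M(Nmm)|eff [542.5, -139.64, 67.54, -1.39, 0.44, 2.92, 84.47, 213.06, -5.14, -0.1, -31.94, -23.71, 0.02, -0.34, -0.0]
sd [0.01, 0.01, 0.01, 0.21, 0.29, 0.51, 32.82, 32.13, 38.39, 0.01, 0.12, 0.06, 0.0, 0.02, 0.0]
13.5667
```

Key 4 now resists at the up height (67.5 mm, where it gave nothing before). I retreat and take a last look.

Request:
{"name": "step_arm", "arguments": {
  "steps": [
    [0, 0, 5, 0, 0, 0, 1],
    [0, 0, 20, 0, 0, 0, 1],
    [0, 0, 35, 0, 0, 0, 1],
    [0, 0, 35, 0, 0, 0, 1],
    [0, 0, 35, 0, 0, 0, 1],
    [-10, 35, 10, 0, 0, 0, 1],
    [-10, 35, 0, 0, 0, 0, 1],
    [-10, 35, 0, 0, 0, 0, 1],
    [-10, 35, 0, 0, 0, 0, 1],
    [-10, 35, 0, 0, 0, 0, 1],
    [-10, 35, 0, 0, 0, 0, 1],
    [-10, 35, 0, 0, 0, 0, 1],
    [-10, 35, 0, 0, 0, 0, 1],
    [0, 0, 0, 0, 0, 0, 1],
    [0, 0, 0, 0, 0, 0, 1],
    [0, 0, 0, 0, 0, 0, 1]
  ]
}}

```text
time_s: 14.95
eef_pos: [462.6, 140.2, 207.3]
tool_rot: [0.592, 0.806, -0.0, 0.0]
contact_force: [0.1, 0.1, 0.2]
grip_width: 0.3
```

```bash
python3 - <<'E'
from h import *
import pickle
o=[]
for n,c in(("top",(190,100,390,270)),("scene",(110,100,310,270))):
    a,b,e,d=c; s0=pickle.load(open(n+".pkl","rb"))["pixels"][b:d,a:e]; s1=snapshot(n)["pixels"][b:d,a:e]
    o.append(np.vstack([cv2.resize(x,(400,300),interpolation=cv2.INTER_CUBIC) for x in(s0,s1)]))
cv2.imwrite("pics/end.png",np.hstack(o)[:,:,::-1]); print(readout.get_state()["contact_force"])
E
```

```text
[-0.24080775 -0.10489405  0.79968719]
```

View pics/end.png

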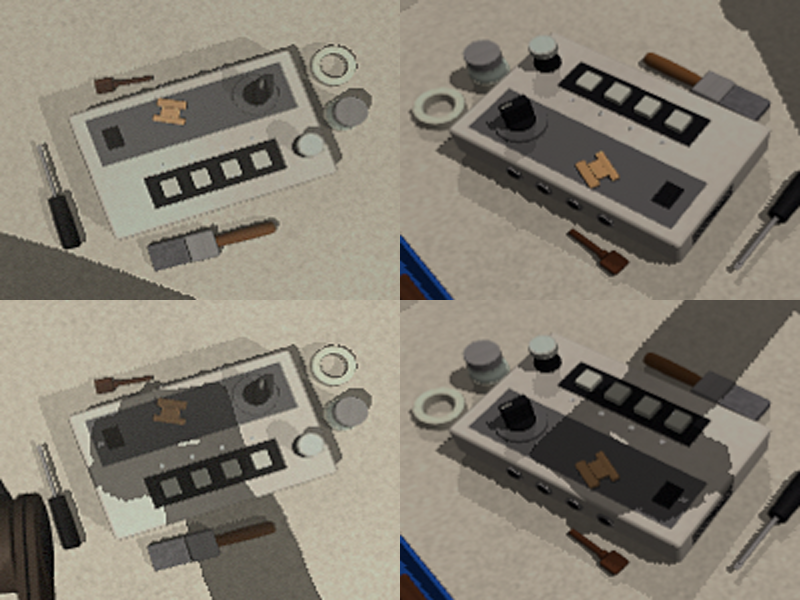

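Before (upper) and after (lower) match: loupe, knob, bridge and the things on the table haven't moved, and the arm is clear. Handing in.

```bash
python3 -c "
from rig import manip; print(manip.sign_off())"
```

```text
the job is handed in; nothing more can be done
None
```

I tapped the four keys from left to right with the shut fingertips and found key 4 latched. I then pressed it 6.7 mm in at about 5 N and released it, and the job was handed in at about 15 s.

| Key | What the tap showed |
|---|---|
| 1 | Met at about 68 mm and gave way at about 2.7 N: up |
| 2 | 2.5 N at 66.9 mm: up |
| 3 | Met at 67.9 mm on both taps: up |
| 4 | Nothing until 64.6 mm, then held about 2.5 N: latched |

- **Last checks:** A light re-touch after the press met key 4 at 67.5 mm with 2.9 N, so it is up. The before and after pictures show the dimmer knob, loupe, bridge and the things on the table where they were.
- **What disagreed:** Key 3 was stiffer than described, moving only about 0.5 mm at about 5 N. I tapped it twice for that reason, both times before key 4, and found no cause. I did not touch keys 1 to 3 again after the press. That they are up rests on the heights at which they were met and on the taps being too shallow (1.2 mm at most) to latch them.

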